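# Bring the specimen carriage to its loading stop and hold the index pin out

### The arm

A 6-joint arm with a two-finger parallel gripper is mounted at the origin on the work surface. World frame = base frame: x ahead of the robot, y to its left, z up, the work surface at z = 0. Lengths are in m, angles in degrees, forces in N, time in s.
With the tool pointing down it reaches from about 0.325 to 0.875 m from the base axis. Payload 4.4 kg.
Tool frame: the origin (TCP) lies at the very end of the fingers, on their centre line; the grasp point (between the pads) lies 19 mm behind it (ctrl.grip_point_offset is the distance from the TCP to the grasp point, in m); z points along the fingers, y is the direction in which the jaws open and shut (so a half turn about z gives the same grasp; the last joint's range is limited). The gripper opens to 85 mm and grips with 20 to 120 N. Pads are 22 mm wide; open, the fingers measure 114 mm over their backs; the gripper's body (76 mm by 85 mm) begins 54 mm behind the grasp point. The pads swing forward as they close: fully open they stand 13 mm farther back than shut.
Start: joints at [-80.701, 11.837, 88.321, -0, 79.842, -8.623], TCP at [0.177, -0.547, 0.231] pointing down, gripper open.
Joint ranges: [-156.59, 156.59], [-49.26, 127.26], [12.9, 141.05], [-63.56, 243.56], [4.71, 150.69], [-161.64, 161.64]. Speed limits (degrees/s): [159.86, 159.86, 180, 180, 180, 180].

### API

Orientations are given as [roll, pitch, yaw] about the fixed x, y, z axes, in that order (R = Rz(yaw) Ry(pitch) Rx(roll)).
In Python, from station import ctrl, vision, ticket, spot_in, trace, pinpoint gives the robot as it stands.
- The arm moves only by the shell command python3 -m inch 'ROWS' [FORCE]. ROWS is JSON, a list that holds one entry, the list of rows, each a list of 7 numbers: the finger opening in mm, from 0 to 85.4, then the shift along the tool's x, y, z in units of 40 mm (1.0 is 40 mm), then the turn, a rotation vector about the tool's x, y, z in units of 8 degrees (1.0 is 8 degrees). A call has exactly 8 rows; each row shifts and turns the pose as measured when the row begins, along the tool's axes as they then stand; what a row does not reach is not made up. A row lasts 1/8 s, in which the tool goes at most 62.5 mm and 10.7 degrees, less where a joint would pass 70% of its speed; a pose out of reach is approached as far as the arm can. A call is refused whole if a number of a shift passes 1 or a number of a turn 1, either way. A call with a gripper value outside its range is refused whole. The fingers move at their own pace and stop on an object; FORCE is the grip in N (left out, the last holds). Time passes only in rows, so rows that do not move let the fingers close, or fill a call up. It gives the time, the measured TCP pose, the force and the opening at its end, in the units of the state.
- ctrl.state(): the state, without advancing time (a new reading comes with each control period).
- vision.grab_frame(name): name is "side" or "top" or "wrist"; returns a dict with "pixels" (420x560x3 uint8, red, green, blue), "mtx" (3x3 intrinsics, pixels), "distortion" ([k1, k2, p1, p2, k3] as OpenCV has them; the pictures are not rectified), "world_to_cam" (4x4, takes a point from world to camera coordinates); the wrist camera has in their place "hand_eye" (4x4, takes a point from camera to tool coordinates, whose origin is the TCP and whose axes are the flange's). Camera axes: x right, y down, z forward; pixel columns grow to the right and rows downward; lengths in m; the calibration is good to about 2 mm. A picture is of the moment at which its call begins: read the wrist's pose just before it. There is no depth.
- ticket.sign_off(): hands the job in, once; it reports no verdict.
Trained networks look in the newest picture that a camera, given by its name, has taken for a name from the list of things; names that differ only in an ending like _2 or _b are one class to them, and where a whole thing is asked for, a point or a joint stands for the part that bears it (a point fixed in the world has none). Each returns a list of dicts, best first, with "conf" (0 to 1); they miss things now and then, are a little off and sometimes report something else, mostly with a low value. They report only what shows in the picture. A call takes as long as a camera call.
- spot_in(camera, target): "xyz" ([x, y, z] in m, in world coordinates, good to about 4 mm: the middle of the surface that is visible of it).
- trace(camera, target): "mask" (420x560 bool, what is visible of it).
- pinpoint(camera, target): "xyz" ([x, y, z] in m, in world coordinates, good to about 4 mm: a listed point, or the origin of a listed thing).
The state is a dict: "time": time; "q": joint angles; "joint_vel": joint speeds; "joint_efforts": joint torques, N m; "tcp_pos": TCP position; "tool_rot": TCP orientation; "wrist_force": force on the tool from outside, world axes, zero at the start; "moment": the same for the moment, N m; "opening": finger opening in m.
Only numpy, scipy, OpenCV 4.12 (cv2) and the standard library are available. Lean on these libraries where they do the work, as an engineer would, in place of code of your own. Each camera call takes 0.05 s, during which the arm holds its last target.

### The job

Slide the black specimen carriage along its rail until it rests against the yellow loading stop, with the red index plunger still down in the dial. Then pull the red plunger fully up and keep holding it there so that a colleague can turn the dial: the job finishes while you are still holding the plunger up, so do not let go. Do not turn the specimen dial yourself, keep the carriage against the stop, and leave the other things on the bench where they are.

Things in the scene. Friction and masses are not known exactly. Their poses are not given: they have to be found in the camera images.
- rail: Fixed slide base on the bench: aluminium plate 110 x 430 x 12 mm with two steel guide bars up to 28 mm high and an end block 46 mm high at each end. Origin: centre of its underside. Its y axis runs along the rail, towards the yellow loading stop (+y end; the -y end block is grey); z is up. It stands at varying places and yaw.
- carriage (a joint): Travel of the black carriage along the rail's +y, in m: 0 at the grey end, 0.140 resting against the pad of the yellow stop (hard end of travel); starts within 0 to 0.08. Its plate is 140 mm (rail x) by 220 mm (rail y), top face 44 mm above the bench. It slides with about 2.5 N of friction plus some damping and stays where it is left.
- handle (a point): Grip centre of the carriage's handle, an upright plain steel post 16 mm in diameter from the plate (44 mm above the bench) up to 96 mm; this point is on its axis, 80 mm above the bench, and moves with the carriage. The red knob stands 105 mm away towards the rail's -y. Nothing else within 50 mm of the post stands above the plate.
- knob (a point): Grip centre of the red plunger knob: upright cylinder 20 mm diameter with a 28 mm rim on top, 7 mm thick. With the pin seated this point is 110 mm above the bench (knob: bottom 86, underside of rim 121, top 128 mm). Below it a grey bracket guides the pin (top 82 mm, 34 mm wide along rail y); the dial (top 56 mm) lies on its rail +x side. Moves with carriage and plunger.
- plunger (a joint): How far the sprung plunger is pulled straight up, in m: 0 = pin seated 8 mm deep in the dial's hole, 0.015 = fully up (hard end of travel). A spring pulls it back down: about 4 N at the start of the pull and 9 N fully up. It springs back if let go.
- dial (a joint): Turn of the aluminium specimen dial (86 mm diameter, 10 mm thick, with a glass slide on it) about its upright axis, in rad; 0 at the start, with a hole under the pin. The axis is 36 mm from the plunger towards the rail's +x. Stiff: it takes 0.5 N m to turn.
- stain_bottle: Bystander: white jar with yellow cap, 44 mm diameter, 85 mm high; origin at the centre of its underside.
- petri_dish: Bystander: clear dish with amber fill, 90 mm diameter, 16 mm high; origin at the centre of its underside.
- slide_box: Bystander: blue slide box 85 x 165 x 30 mm; origin at the centre of its underside.
- objective: Bystander: steel objective standing upright, 30 mm diameter, 45 mm high; origin at the centre of its underside.
- beaker: Bystander: small glass beaker, 64 mm diameter, 80 mm high; origin at the centre of its underside.
- forceps: Bystander: dark forceps lying flat, 125 mm long along its x axis, 8 mm thick; origin near its middle, on the bench.

How it is judged (in metres and radians):
On the way, in this order (a step that is already met when the one before it is completed fails the run):
1. the carriage rests against the yellow loading stop with the plunger still seated (value of joint carriage above 0.136 m and value of joint plunger below 0.004 m), for 0.2 s.
2. the plunger is pulled fully up with the carriage still at the stop (value of joint carriage above 0.136 m and value of joint plunger above 0.012 m), for 0.2 s.
At the end, for the whole second after the job is handed in: The carriage is within 4 mm of its end of travel at the yellow stop, the fingers are on the plunger and hold it at least 12 mm up (of 15 mm), the dial has turned less than 0.08 rad, and every bystander is within 30 mm of where it began (all of step 2 and contact force between the fingers and plunger above 1 N and value of joint dial between -0.08 and 0.08 rad and distance of each of stain_bottle, petri_dish, slide_box, objective, beaker, forceps from where it was at the start of the episode below 0.03 m); the arm keeps its last pose, push and grip.
It fails at once if the specimen dial is turned (value of joint dial above 0.08 rad or value of joint dial below -0.08 rad).
It fails at once if the plunger is pulled up before the carriage has reached the stop (value of joint carriage below 0.13 m and value of joint plunger above 0.008 m).
It fails at once if a bystander is moved by more than 30 mm (distance of any of stain_bottle, petri_dish, slide_box, objective, beaker, forceps from where it was at the start of the episode above 0.03 m).
It also fails if it takes over 42 s, if anything falls off the work surface, if the arm or the gripper's body presses on something with over 40 N, if the wrist force passes 120 N, or if a joint passes its speed limit or range.

## Working session

There is one attempt and no reset: what is moved stays moved. The work goes in short steps, Python scripts to look and compute and a shell command to move; the robot and the scene stay as the last step left them, time stands still between calls to the robot, and variables do not carry over. Pictures are saved under pics/ and viewed, and the job is handed in when it is done.

```bash
ls; mkdir -p pics; python3 - <<'E'
from station import ctrl, vision, ticket, spot_in, trace, pinpoint
import cv2
print(ctrl.state(), ctrl.grip_point_offset)
for c in ("side","top","wrist"):
    f=vision.grab_frame(c)
    cv2.imwrite(f"pics/{c}0.png",f["pixels"][:,:,::-1])
    if c!="wrist":
        for t in ("handle","knob","rail","dial"):
            print(c,t,[(r["xyz"],r["conf"]) for r in pinpoint(c,t)[:2]])
        for t in ("stain_bottle","petri_dish","slide_box","objective","beaker","forceps"):
            print(c,t,[(r["xyz"],r["conf"]) for r in pinpoint(c,t)[:1]])
E
```

```text
pics
{'time': 0.0, 'q': array([-8.07016670e+01,  1.18875127e+01,  8.84064206e+01, -7.83940106e-04,
        7.98418173e+01, -8.62170712e+00]), 'joint_vel': array([ 0.1276308 ,  0.08211351,  0.15872087, -0.14346203,  0.04983982,
        0.02549268]), 'joint_efforts': array([-1.84604934e-03, -3.83036649e+01, -2.91597426e+01, -3.27026610e-04,
        1.05292769e-02,  1.06682978e-05]), 'tcp_pos': array([ 0.17679261, -0.54633342,  0.23008001]), 'tool_rot': array([-1.79865668e+02, -1.95877479e-02,  1.79201564e+01]), 'wrist_force': array([ 0.41308035, -0.59510384,  0.67049553]), 'moment': array([0.02171162, 0.02066118, 0.04392601]), 'opening': 0.08524854169433294} 0.0187
side handle [([0.5543, -0.0183, 0.0806], 0.93)]
side knob [([0.589, -0.1187, 0.1095], 0.42)]
side rail [([0.5816, -0.0274, -0.0009], 0.79)]Traceback (most recent call last):
  File "<stdin>", line 9, in <module>
ValueError: it knows: beaker, forceps, handle, knob, objective, petri_dish, rail, slide_box, stain_bottle
```

```bash
python3 - <<'E'
from station import ctrl, vision, ticket, spot_in, trace, pinpoint
import cv2
for c in ("side","top"):
    f=vision.grab_frame(c)
    cv2.imwrite(f"pics/{c}1.png",f["pixels"][:,:,::-1])
    for t in ("handle","knob","rail","stain_bottle","petri_dish","slide_box","objective","beaker","forceps"):
            print(c,t,[(r["xyz"],r["conf"]) for r in pinpoint(c,t)[:2]])
E
```

```text
side handle [([0.5545, -0.0207, 0.0778], 0.82)]
side knob [([0.5895, -0.1197, 0.1107], 0.68)]
side rail [([0.5822, -0.0267, -0.0001], 0.76), ([0.5143, 0.4888, -0.0023], 0.17)]
side stain_bottle [([0.6663, 0.1718, -0.0019], 0.57)]
side petri_dish [([0.769, -0.1143, -0.0002], 0.89), ([0.582, -0.0279, 0.0001], 0.49)]
side slide_box [([0.4772, -0.4693, 0.0006], 0.79)]
side objective [([0.5153, 0.4916, -0.0021], 0.67), ([0.4531, -0.0315, -0.0039], 0.62)]
side beaker [([0.5135, 0.4885, -0.0002], 0.61)]
side forceps [([0.5049, -0.2378, -0.0013], 0.6)]
top handle [([0.556, -0.0218, 0.0824], 0.7), ([0.4768, -0.4773, 0.001], 0.26)]
top knob [([0.5891, -0.1201, 0.1113], 0.4)]
top rail [([0.5803, -0.0319, -0.0007], 0.69)]
top stain_bottle [([0.6721, 0.1742, -0.002], 0.63)]
top petri_dish [([0.7675, -0.1189, 0.0005], 0.81)]
top slide_box [([0.4813, -0.476, 0.0006], 0.88)]
top objective [([0.4575, -0.0307, -0.0037], 0.58)]
top beaker [([0.5109, 0.4888, 0.0009], 0.67)]
top forceps [([0.5039, -0.2381, 0.0001], 0.51)]
```

View pics/side0.png

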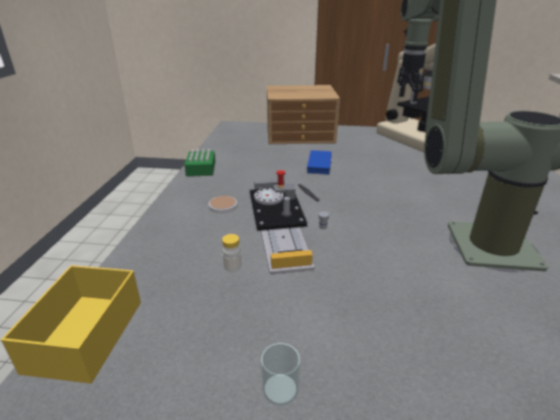

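```bash
sleep 1
```

```text
(no output)
```

View pics/top1.png

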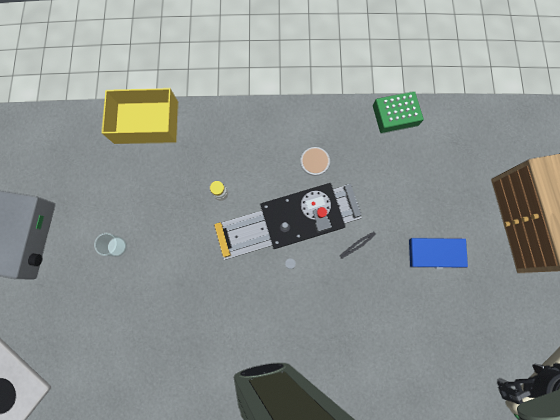

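The side picture shows the carriage near (278,205), the post at (287,207), the red knob at (281,177) and the yellow stop at (291,260). The top picture puts the post at (285,227), the knob at (322,212) and the stop at (223,240), and the networks agree with both. The rail yaw is about 18°. I'll start the approach, turning the tool so the jaws open along rail x.

```bash
python3 -m inch '[[[85,0.81,-0.59,0,0,0,-1],[85,0.88,-0.47,0,0,0,-1],[85,0.94,-0.34,0,0,0,-1],[85,0.98,-0.21,0,0,0,-1],[85,1,-0.07,0,0,0,-1],[85,1,0.07,0,0,0,-1],[85,0.98,0.21,0,0,0,-1],[85,0.94,0.34,0,0,0,-1]]]' 40
cat > h.py <<'E'
import numpy as np
from scipy.spatial.transform import Rotation as Ro
from station import ctrl
def off(target, yaw):
    s=ctrl.state(); R=Ro.from_euler('xyz',s['tool_rot'],degrees=True)
    d=R.inv().apply(np.array(target)-s['tcp_pos'])/0.04
    T=Ro.from_euler('xyz',[180,0,yaw],degrees=True)
    r=np.degrees((R.inv()*T).as_rotvec())/8
    print('t',round(s['time'],2),'pos',s['tcp_pos'].round(4),'rot',s['tool_rot'].round(2),'F',s['wrist_force'].round(1),'open',round(s['opening'],4))
    print('shift units',d.round(2),'turn units',r.round(2))
E
python3 - <<'E'
from h import *
from station import *
import cv2
f=vision.grab_frame("top")
cv2.imwrite("pics/top2.png",f["pixels"][:,:,::-1])
K,D,M=f["mtx"],np.array(f["distortion"]),f["world_to_cam"]
C=-M[:3,:3].T@M[:3,3]
for t,z in(("handle",.044),("rail",.012)):
    r=trace("top",t)
    print(t,[x["conf"] for x in r])
    m=r[0]["mask"].astype(np.uint8); c=max(cv2.findContours(m,0,1)[0],key=len) if 0 else max(cv2.findContours(m,0,cv2.CHAIN_APPROX_NONE)[0],key=len)
    p=cv2.undistortPoints(c.astype(float),K,D)[:,0]
    d=np.c_[p,np.ones(len(p))]@M[:3,:3]
    w=C+d*((z-C[2])/d[:,2])[:,None]
    print(m.sum(),cv2.minAreaRect((w[:,:2]*1000).astype(np.float32)))
for t in("handle","knob"): print(pinpoint("top",t)[:1],pinpoint("side",t)[:1])
off([.555,-.02,.18],108)
E
```

```text
time: 2.2
tcp_pos: [0.3658, -0.2808, 0.2319]
tool_rot: [179.8, 0.2, 83.7]
wrist_force: [0.7, 0.1, 0.3]
opening: 0.0847
handle [0.82, 0.33, 0.18]
3659 ((591.8817749023438, -72.82268524169922), (146.44439697265625, 223.345947265625), 16.12207794189453)
rail [0.75]
6069 ((584.1495971679688, -29.772903442382812), (147.2877960205078, 430.8732604980469), 16.653705596923828)
[{'xyz': [0.5561, -0.0237, 0.0796], 'conf': 0.63}] [{'xyz': [0.5545, -0.0207, 0.0778], 'conf': 0.82}]
[{'xyz': [0.5886, -0.1217, 0.1117], 'conf': 0.44}] [{'xyz': [0.5895, -0.1197, 0.1107], 'conf': 0.68}]
t 2.55 pos [ 0.3647 -0.2827  0.2317] rot [179.88   0.19  83.3 ] F [-0.8  0.5 -0. ] open 0.085
shift units [7.08 3.96 1.28] turn units [ 0.01  0.03 -3.09]
```

```bash
python3 -m inch '[[[85,0.87,0.48,0.1,0,0,-1],[85,0.80,0.6,0.1,0,0,-1],[85,0.71,0.71,0.1,0,0,-1],[85,0.6,0.8,0.1,0,0,0],[85,0.6,0.8,0.1,0,0,0],[85,0.6,0.8,0.1,0,0,0],[85,0.6,0.8,0.1,0,0,0],[85,0.5,0.6,0.1,0,0,0]]]'
python3 -c "
from h import *
off([.555,-.0215,.17],107.2)"
```

```text
time: 3.55
tcp_pos: [0.5495, -0.0359, 0.1983]
tool_rot: [179.9, 0.5, 106.5]
wrist_force: [0.3, -0.3, 0.3]
opening: 0.0851
t 3.55 pos [ 0.5495 -0.0359  0.1983] rot [179.94   0.51 106.51] F [ 0.3 -0.3  0.3] open 0.0851
shift units [0.31 0.23 0.71] turn units [ 0.01  0.06 -0.09]
```

```bash
python3 -m inch '[[[85,0.31,0.23,0.2,0,0.05,-0.1],[85,0.05,0,0.2,0,0,0],[85,0,0,0,0,0,0],[85,0,0,0,0,0,0],[85,0,0,0,0,0,0],[85,0,0,0,0,0,0],[85,0,0,0,0,0,0],[85,0,0,0,0,0,0]]]'
python3 - <<'E'
from h import *
from station import *
import cv2
f=vision.grab_frame("wrist");cv2.imwrite("pics/w1.png",f["pixels"][:,:,::-1])
for c in("wrist","side"):
  for t in("handle","knob"): print(c,t,pinpoint(c,t)[:1])
off([.555,-.0215,.062],107.2)
E
```

```text
time: 4.55
tcp_pos: [0.5535, -0.0235, 0.1811]
tool_rot: [-179.9, 0.2, 107.0]
wrist_force: [-1.0, 0.4, -0.0]
opening: 0.0852
wrist handle [{'xyz': [0.5559, -0.021, 0.0829], 'conf': 0.59}]
wrist knob [{'xyz': [0.5857, -0.1201, 0.1081], 'conf': 0.83}]
side handle [{'xyz': [0.5545, -0.0207, 0.0778], 'conf': 0.82}]
side knob [{'xyz': [0.5895, -0.1197, 0.1107], 'conf': 0.68}]
t 4.8 pos [ 0.5534 -0.0234  0.1808] rot [-1.7993e+02  1.5000e-01  1.0705e+02] F [-0.1 -0.   0. ] open 0.0852
shift units [0.04 0.06 2.97] turn units [-0.01  0.02 -0.02]
```

View pics/w1.png

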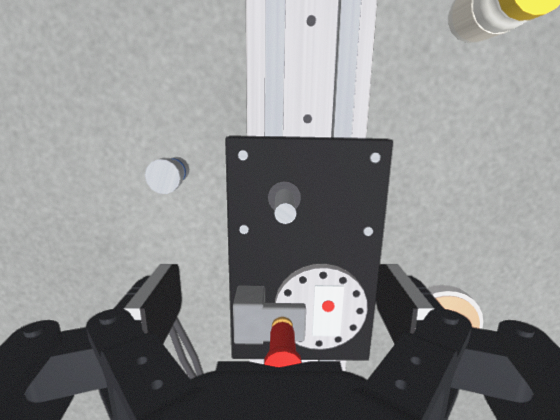

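The wrist picture shows the rail running straight up the image, with the post top at (285,213), the knob at (283,345) and both fingers clear. I'll descend and grip the post.

```bash
python3 -m inch '[[[85,0.04,0.06,0.8,0,0,0],[85,0,0,0.8,0,0,0],[85,0,0,0.7,0,0,0],[85,0,0,0.5,0,0,0],[85,0,0,0.25,0,0,0],[0,0,0,0,0,0,0],[0,0,0,0,0,0,0],[0,0,0,0,0,0,0]]]' 30
python3 -c "
from h import *
off([.555,-.0215,.062],107.2)"
```

```text
time: 5.8
tcp_pos: [0.5589, -0.0217, 0.0587]
tool_rot: [179.7, 0.3, 107.1]
wrist_force: [0.2, 0.2, 1.1]
opening: 0.0316
t 5.8 pos [ 0.5589 -0.0217  0.0587] rot [179.7    0.35 107.1 ] F [0.2 0.2 1.1] open 0.0316
shift units [ 0.03 -0.09 -0.08] turn units [ 0.04  0.04 -0.01]
```

```bash
python3 -m inch '[[[0,0,-0.08,-0.05,0,0,0],[0,0,0,0,0,0,0],[0,0,0,0,0,0,0],[0,0,0,0,0,0,0],[0,0,0,0,0,0,0],[0,0,0,0,0,0,0],[0,0.2,0,0,0,0,0],[0,0.2,0,0,0,0,0]]]' 30
python3 -c "
from h import *
off([.555,-.0215,.062],107.2)"
```

```text
time: 6.8
tcp_pos: [0.5539, -0.0076, 0.0612]
tool_rot: [179.2, 0.5, 107.0]
wrist_force: [4.5, -1.5, -5.4]
opening: 0.0152
t 6.8 pos [ 0.5539 -0.0076  0.0612] rot [179.25   0.54 107.  ] F [ 4.5 -1.5 -5.4] open 0.0152
shift units [-0.34 -0.08 -0.02] turn units [ 0.09  0.07 -0.02]
```

```bash
python3 -m inch '[[[0,0.3,0,0,0,0,0],[0,0.3,0,0,0,0,0],[0,0.3,0,0,0,0,0],[0,0.3,0,0,0,0,0],[0,0.3,0,0,0,0,0],[0,0.3,0,0,0,0,0],[0,0.2,0,0,0,0,0],[0,0,0,0,0,0,0]]]' 30
python3 - <<'E'
from h import *
from station import *
off([.555,-.0215,.062],107.2)
for c in("side","top"):
  vision.grab_frame(c)
  for t in("handle","knob"): print(c,t,pinpoint(c,t)[:1])
E
```

```text
time: 7.8
tcp_pos: [0.5298, 0.0761, 0.0612]
tool_rot: [179.0, 0.6, 107.1]
wrist_force: [3.0, 0.4, -5.3]
opening: 0.0148
t 7.8 pos [0.5298 0.0761 0.0612] rot [179.04   0.57 107.11] F [ 3.   0.4 -5.3] open 0.0148
shift units [-2.52 -0.12  0.  ] turn units [ 0.12  0.07 -0.01]
side handle [{'xyz': [0.5292, 0.0802, 0.08], 'conf': 0.96}]
side knob []
top handle [{'xyz': [0.5291, 0.0743, 0.084], 'conf': 0.58}]
top knob [{'xyz': [0.5611, -0.0214, 0.1122], 'conf': 0.65}]
```

```bash
python3 -m inch '[[[0,0.15,0,0,0,0,0],[0,0.15,0,0,0,0,0],[0,0.12,0,0,0,0,0],[0,0.12,0,0,0,0,0],[0,0.12,0,0,0,0,0],[0,0.12,0,0,0,0,0],[0,0.12,0,0,0,0,0],[0,0.12,0,0,0,0,0]]]' 30
python3 -c "
from h import *
off([.555,-.0215,.062],107.2)"
```

```text
time: 9.1
tcp_pos: [0.5263, 0.0882, 0.0615]
tool_rot: [179.1, 3.5, 107.3]
wrist_force: [7.1, -14.8, -5.1]
opening: 0.015
t 9.1 pos [0.5263 0.0882 0.0615] rot [179.09   3.52 107.29] F [  7.1 -14.8  -5.1] open 0.015
shift units [-2.83 -0.13  0.16] turn units [0.11 0.44 0.01]
```

```bash
python3 -m inch '[[[0,0.08,0,0,0,0,0],[0,0.08,0,0,0,0,0],[0,0.08,0,0,0,0,0],[30,0,0,0,0,0,0],[60,0,0,0,0,0,0],[85,0,0,0,0,0,0],[85,0,0,0,0,0,0],[85,0,0,0,0,0,0]]]' 30
python3 - <<'E'
from h import *
from station import *
import cv2
for c in("side","top"):
  f=vision.grab_frame(c);cv2.imwrite(f"pics/{c}3.png",cv2.resize(f["pixels"][130:290,180:380] if c=="top" else f["pixels"][140:290,200:360],None,fx=3.7,fy=3.7)[:,:,::-1])
  for t in("handle","knob"): print(c,t,pinpoint(c,t)[:1])
off([.555,-.0998,.18],107.2)
E
```

```text
time: 10.1
tcp_pos: [0.5242, 0.0893, 0.0623]
tool_rot: [179.3, 4.3, 107.3]
wrist_force: [0.9, 0.6, -0.7]
opening: 0.0854
side handle [{'xyz': [0.5225, 0.0918, 0.0827], 'conf': 0.78}]
side knob []
top handle [{'xyz': [0.5247, 0.0883, 0.0816], 'conf': 0.88}]
top knob [{'xyz': [0.554, -0.0098, 0.1094], 'conf': 0.54}]
t 10.4 pos [0.5244 0.089  0.0622] rot [179.31   4.36 107.3 ] F [-0.4  0.7  0.6] open 0.0852
shift units [-4.94 -0.64 -2.58] turn units [0.09 0.54 0.02]
```

View pics/top3.png

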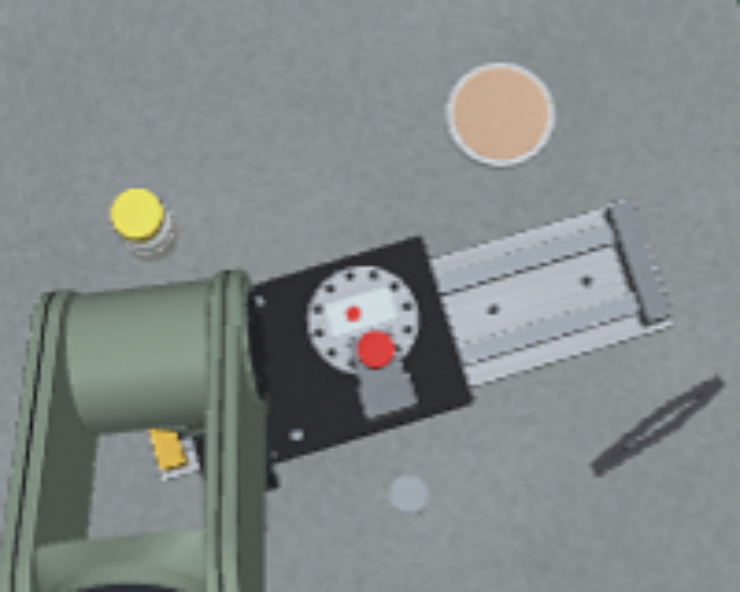

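View pics/side3.png

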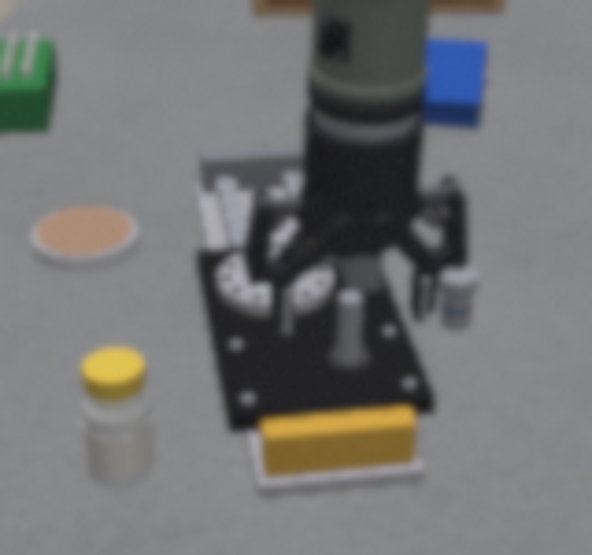

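```bash
python3 -m inch '[[[85,0,0,-0.7,0,0.3,0],[85,0,0,-0.8,0,0.24,0],[85,0,0,-0.8,0,0,0],[85,0,0,-0.8,0,0,0],[85,-0.5,-0.05,-0.2,0,0,0],[85,-0.7,-0.05,0,0,0,0],[85,-0.7,-0.05,0,0,0,0],[85,-0.5,0,0,0,0,0]]]' 30
python3 - <<'E'
from h import *
off([.555,-.0105,.18],107)
E
```

```text
time: 11.4
tcp_pos: [0.5448, -0.0032, 0.1981]
tool_rot: [179.4, -0.1, 107.5]
wrist_force: [0.3, 0.6, 0.7]
opening: 0.0849
t 11.4 pos [ 0.5448 -0.0032  0.1981] rot [ 1.7935e+02 -1.1000e-01  1.0755e+02] F [0.3 0.6 0.7] open 0.0849
shift units [-0.25  0.18  0.45] turn units [ 0.08 -0.01  0.07]
```

```bash
python3 -m inch '[[[85,-0.25,0.18,0,0.08,0,0.07],[85,0,0.05,0,0,0,0],[85,0,0,0,0,0,0],[85,0,0,0,0,0,0],[85,0,0,0,0,0,0],[85,0,0,0,0,0,0],[85,0,0,0,0,0,0],[85,0,0,0,0,0,0]]]' 30
python3 - <<'E'
from h import *
from station import *
import cv2
off([.555,-.0105,.091],107)
for c in("side","top","wrist"):
  f=vision.grab_frame(c);cv2.imwrite(f"pics/{c}4.png",f["pixels"][:,:,::-1])
  for t in("handle","knob"): print(c,t,pinpoint(c,t)[:1])
E
```

```text
time: 12.4
tcp_pos: [0.5567, -0.0084, 0.1973]
tool_rot: [-179.9, -0.2, 107.0]
wrist_force: [-0.5, -0.5, 0.6]
opening: 0.0849
t 12.4 pos [ 0.5567 -0.0084  0.1973] rot [-179.88   -0.24  107.01] F [-0.5 -0.5  0.6] open 0.0849
shift units [-0.05 -0.05  2.66] turn units [-0.01 -0.03  0.  ]
side handle [{'xyz': [0.5217, 0.0923, 0.0797], 'conf': 0.73}]
side knob []
top handle [{'xyz': [0.5261, 0.0866, 0.085], 'conf': 0.96}]
top knob [{'xyz': [0.4777, -0.4752, 0.003], 'conf': 0.18}]
wrist handle [{'xyz': [0.5263, 0.0891, 0.0779], 'conf': 0.92}]
wrist knob [{'xyz': [0.5525, -0.0108, 0.1089], 'conf': 0.78}]
```

View pics/wrist4.png

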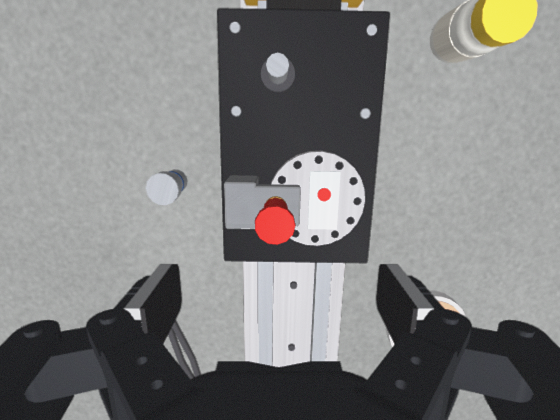

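```bash
python3 -m inch '[[[85,-0.05,-0.07,0.6,0,0,0],[85,0,0,0.6,0,0,0],[85,0,0,0.5,0,0,0],[85,0,0,0.3,0,0,0],[85,0,0,0.2,0,0,0],[85,0,0,0,0,0,0],[85,0,0,0,0,0,0],[85,0,0,0,0,0,0]]]' 60
python3 - <<'E'
from h import *
off([.554,-.0108,.090],107)
E
```

```text
time: 13.85
tcp_pos: [0.5573, -0.0116, 0.1097]
tool_rot: [179.8, -0.1, 107.0]
wrist_force: [0.1, 0.5, -0.5]
opening: 0.0849
t 13.85 pos [ 0.5573 -0.0116  0.1097] rot [ 1.7977e+02 -7.0000e-02  1.0700e+02] F [ 0.1  0.5 -0.5] open 0.0849
shift units [ 0.04 -0.08  0.49] turn units [ 0.03 -0.01  0.  ]
```

```bash
python3 -m inch '[[[85,0.04,-0.08,0.25,0,0,0],[85,0,0,0.2,0,0,0],[85,0,0,0.05,0,0,0],[85,0,0,0,0,0,0],[60,0,0,0,0,0,0],[50,0,0,0,0,0,0],[45,0,0,0,0,0,0],[45,0,0,0,0,0,0]]]' 60
python3 - <<'E'
from h import *
from station import *
import cv2
off([.554,-.0108,.090],107)
for c in("side","wrist"):
  f=vision.grab_frame(c);cv2.imwrite(f"pics/{c}5.png",f["pixels"][:,:,::-1] if c=="wrist" else cv2.resize(f["pixels"][100:240,200:360],None,fx=4,fy=4)[:,:,::-1])
E
```

```text
time: 14.85
tcp_pos: [0.5543, -0.011, 0.0893]
tool_rot: [179.7, -0.0, 107.0]
wrist_force: [0.1, -0.3, 0.2]
opening: 0.0453
t 14.85 pos [ 0.5543 -0.011   0.0893] rot [ 1.7968e+02 -2.0000e-02  1.0701e+02] F [ 0.1 -0.3  0.2] open 0.0453
shift units [ 0.01 -0.01 -0.02] turn units [ 0.04 -0.    0.  ]
```

View pics/wrist5.png

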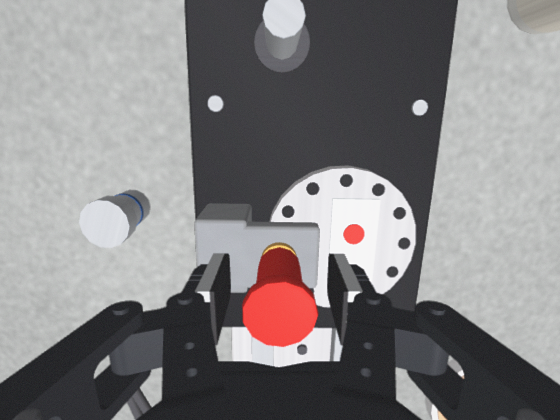

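View pics/side5.png

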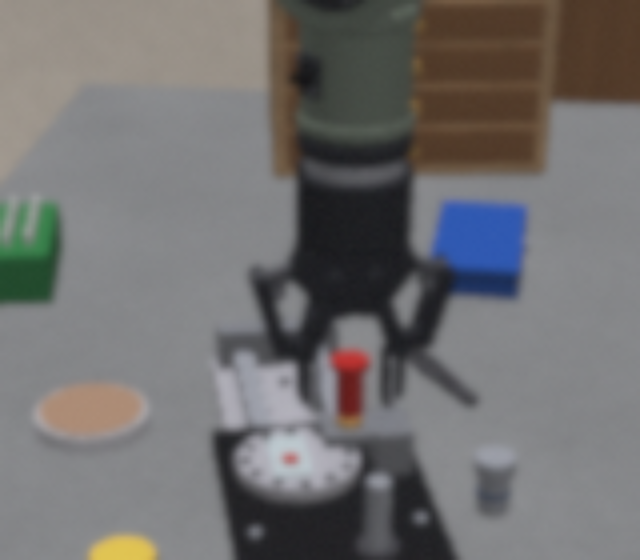

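The knob at (280,310) sits centred between the pads at x of about 220 and 340, and the tips are above the bracket. I'll close on it.

```bash
python3 -m inch '[[[30,0,0,0,0,0,0],[20,0,0,0,0,0,0],[10,0,0,0,0,0,0],[0,0,0,0,0,0,0],[0,0,0,0,0,0,0],[0,0,0,0,0,0,0],[0,0,0,0,0,0,0],[0,0,0,0,0,0,0]]]' 60
python3 - <<'E'
from h import *
off([.554,-.0108,.105],107)
E
```

```text
time: 15.95
tcp_pos: [0.5547, -0.0108, 0.0896]
tool_rot: [179.6, -0.0, 107.0]
wrist_force: [-0.3, -0.2, 0.6]
opening: 0.0253
t 15.95 pos [ 0.5547 -0.0108  0.0896] rot [ 1.7962e+02 -1.0000e-02  1.0700e+02] F [-0.3 -0.2  0.6] open 0.0253
shift units [ 0.01 -0.02 -0.39] turn units [ 0.05 -0.    0.  ]
```

```bash
python3 -m inch '[[[0,0,0,0,0,0,0],[0,0,0,0,0,0,0],[0,0,0,0,0,0,0],[0,0,0,0,0,0,0],[0,0,0,0,0,0,0],[0,0,0,0,0,0,0],[0,0,0,0,0,0,0],[0,0,0,0,0,0,0]]]' 60
python3 - <<'E'
from h import *
from station import *
import cv2
off([.554,-.0108,.105],107)
for c in("side","wrist"):
  f=vision.grab_frame(c);cv2.imwrite(f"pics/{c}6.png",f["pixels"][:,:,::-1] if c=="wrist" else cv2.resize(f["pixels"][160:220,250:330],None,fx=8,fy=8)[:,:,::-1])
E
```

```text
time: 16.95
tcp_pos: [0.5548, -0.0108, 0.0896]
tool_rot: [179.6, -0.0, 107.0]
wrist_force: [-0.5, 0.2, 0.5]
opening: 0.0254
t 16.95 pos [ 0.5548 -0.0108  0.0896] rot [ 1.7962e+02 -1.0000e-02  1.0700e+02] F [-0.5  0.2  0.5] open 0.0254
shift units [ 0.01 -0.02 -0.39] turn units [ 0.05 -0.    0.  ]
```

View pics/side6.png

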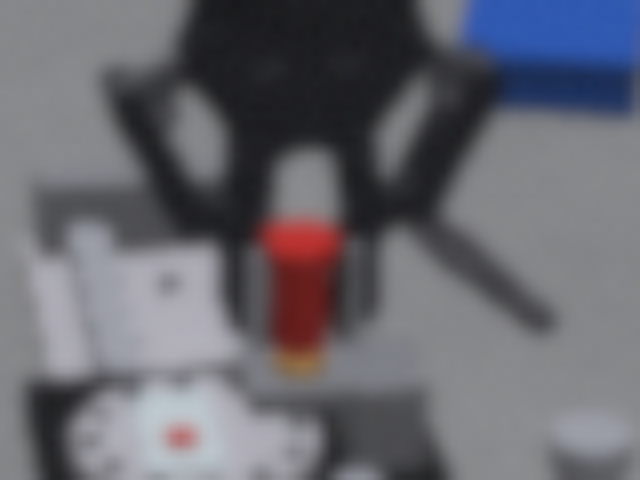

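View pics/wrist6.png

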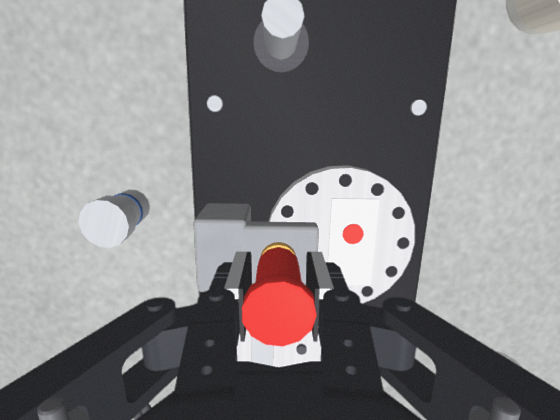

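The pads have closed on the rim: opening 25 mm, knob upright and centred at (280,312). That gives a usable friction grip, so I'll pull up slowly with more grip force.

```bash
python3 -m inch '[[[0,0,0,0,0,0,0],[0,0,0,0,0,0,0],[0,0.02,0,-0.1,0,0,0],[0,0.02,0,-0.1,0,0,0],[0,0.02,0,-0.1,0,0,0],[0,0,0,-0.1,0,0,0],[0,0,0,-0.05,0,0,0],[0,0,0,0,0,0,0]]]' 90
python3 - <<'E'
from h import *
off([.554,-.0108,.105],107)
E
```

```text
time: 18.05
tcp_pos: [0.5547, -0.0109, 0.1041]
tool_rot: [179.6, 0.2, 107.0]
wrist_force: [6.2, -1.3, -9.7]
opening: 0.0245
t 18.05 pos [ 0.5547 -0.0109  0.1041] rot [179.56   0.23 106.97] F [ 6.2 -1.3 -9.7] open 0.0245
shift units [ 0.01 -0.01 -0.02] turn units [ 0.05  0.03 -0.  ]
```

```bash
python3 -m inch '[[[0,0.03,0,-0.05,0,0,0],[0,0.03,0,-0.05,0,0,0],[0,0.03,0,-0.05,0,0,0],[0,0.03,0,-0.05,0,0,0],[0,0.03,0,-0.05,0,0,0],[0,0.03,0,-0.05,0,0,0],[0,0.03,0,-0.05,0,0,0],[0,0.03,0,-0.05,0,0,0]]]' 90
python3 - <<'E'
from h import *
from station import *
import cv2
off([.554,-.0108,.105],107)
for c in("side","wrist","top"):
  f=vision.grab_frame(c);cv2.imwrite(f"pics/{c}7.png",f["pixels"][:,:,::-1] if c!="side" else cv2.resize(f["pixels"][150:270,240:340],None,fx=5,fy=5)[:,:,::-1])
  print(c,[pinpoint(c,t)[:1] for t in("handle","knob")])
  if c!="wrist": print([(t,[r["xyz"] for r in pinpoint(c,t)[:1]]) for t in ("stain_bottle","petri_dish","slide_box","objective","beaker","forceps")])
off([.554,-.0108,.105],107)
E
```

```text
time: 19.05
tcp_pos: [0.5548, -0.0113, 0.105]
tool_rot: [179.4, 1.3, 106.9]
wrist_force: [9.1, -4.8, -17.1]
opening: 0.0248
t 19.05 pos [ 0.5548 -0.0113  0.105 ] rot [179.4    1.26 106.9 ] F [  9.1  -4.8 -17.1] open 0.0248
shift units [ 0.02 -0.02 -0.  ] turn units [ 0.07  0.16 -0.01]
side [[{'xyz': [0.5221, 0.0918, 0.0787], 'conf': 0.73}], [{'xyz': [0.557, -0.0079, 0.1257], 'conf': 0.58}]]
[('stain_bottle', [[0.6686, 0.1733, -0.0]]), ('petri_dish', [[0.7694, -0.1157, 0.001]]), ('slide_box', [[0.4555, -0.0323, -0.0032]]), ('objective', [[0.4539, -0.0356, -0.0014]]), ('beaker', [[0.455, -0.0369, -0.0004]]), ('forceps', [[0.5066, -0.2395, -0.0014]])]
wrist [[{'xyz': [0.5268, 0.0883, 0.0779], 'conf': 0.85}], [{'xyz': [0.5548, -0.0124, 0.1229], 'conf': 0.96}]]
top [[{'xyz': [0.5261, 0.0894, 0.0832], 'conf': 0.8}], []]
[('stain_bottle', [[0.6698, 0.1748, -0.0013]]), ('petri_dish', [[0.7665, -0.1172, -0.0004]]), ('slide_box', [[0.4796, -0.4749, 0.0001]]), ('objective', []), ('beaker', [[0.5107, 0.4924, -0.001]]), ('forceps', [[0.501, -0.2366, -0.0002]])]
t 20.1 pos [ 0.5548 -0.0113  0.1049] rot [179.41   1.25 106.9 ] F [ 10.8  -5.6 -18. ] open 0.025
shift units [ 0.02 -0.01 -0.  ] turn units [ 0.07  0.16 -0.01]
```

View pics/side7.png

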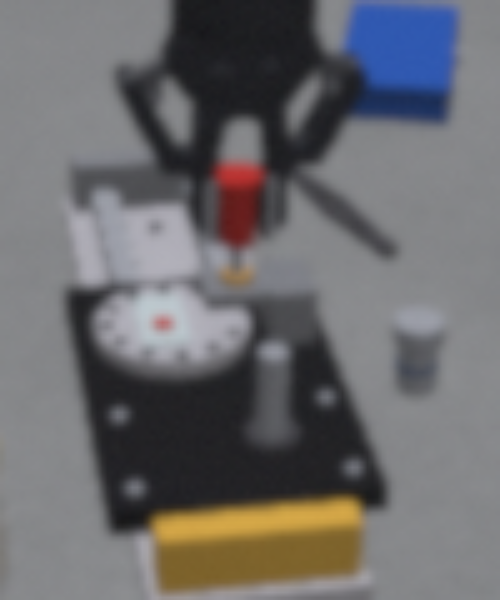

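View pics/wrist7.png

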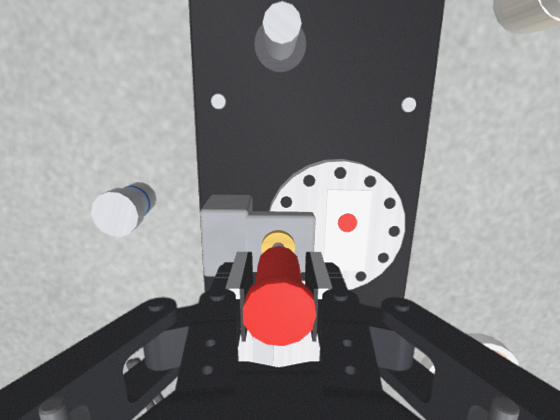

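The plunger has risen about 15 mm: the brass collar and pin show below the knob at (236,275), and the wrist force of 18 N exceeds the 9 N spring, so it is at its end stop. The plate still touches the yellow stop and the dial looks unturned. I'll hand it in now.

```bash
python3 - <<'E'
from station import *
from h import off
ticket.sign_off()
off([.554,-.0108,.105],107)
E
```

```text
the job is handed in; nothing more can be done
the job is handed in; nothing more can be done
```

I slid the carriage against the yellow stop with the plunger seated. Then I gripped the red knob, pulled it fully up, and handed the job in at about 20 s of the 42 s while still holding it. The hand-in gave no verdict, and my reading just after it was refused.

- **Carriage:** it travelled about 114 mm and stalled against the stop at about 15 N. The last pictures show it still there, and I was still pushing it lightly towards the stop.
- **Plunger:** the tool rose 15.4 mm, and the networks put the knob about 14 mm (wrist camera) and 16 mm (side camera) above its seated height. The pull settled at about 18 N against the 9 N spring, so it is at its end of travel. The height held for about 1 s before hand-in, with a 90 N grip.
- **Grip:** the pads closed on the knob's rim rather than the thinner cylinder below it. The opening read 25 mm where the rim should give 28 mm; I saw no slip.
- **Dial:** by eye it had not turned; I did not measure its angle.
- **Other things on the bench:** all six were within about 6 mm of where they started in at least one camera. In the last check:
  - the side network placed the slide box and beaker at the objective's position, which the top camera contradicts
  - the top network did not find the objective, but the side camera did

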